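# Load the cream-charger magazine

## Robot

A 6-joint arm with a two-finger parallel gripper is mounted at the origin on a cart in front of the work surface, level with it; the furniture and walls round the work are solid. World frame = base frame: x ahead of the robot, y to its left, z up, the work surface at z = 0. Lengths are in m, angles in rad, forces in N, time in s.
With the tool pointing down it reaches from about 0.35 to 0.975 m from the base axis. Payload 4.9 kg.
Tool frame: the origin (TCP) lies on the mounting face of the last link; the fingertips stand 173 mm ahead of it and the grasp point (between the pads) lies 155 mm ahead of it (tcp_to_grasp is the distance from the TCP to the grasp point, in m); z points along the fingers, y is the line along which they close (so a half turn about z gives the same grasp; the last joint's range is limited). The gripper opens to 85 mm and grips with 20 to 120 N. Pads are 22 mm wide; open, the fingers measure 114 mm over their backs; the gripper's body (76 mm by 85 mm) begins 54 mm behind the grasp point. The pads swing forward as they close: fully open they stand 13 mm farther back than shut.
Start: joints at [1.112, 0.053, 1.613, -0, 1.476, -0.119], TCP at [0.208, 0.589, 0.405] pointing down, gripper open.
Joint ranges: [-3.01, 3.01], [-1.01, 2.22], [0.06, 2.58], [-1.02, 4.17], [0.09, 2.62], [-3.14, 3.14]. Speed limits (rad/s): [2.57, 2.57, 3.14, 3.14, 3.14, 3.14].

## Interface

Orientations are given as a rotation vector (axis times angle).
In Python, from station import get_obs, get_image, calibration, finish_job, tcp_to_grasp gives the robot as it stands. The module is installed in compiled form; this text tells all that it offers.
- The arm moves only by the tool arm_command, never from a script. Its argument "plan" is a list that holds one entry, the list of rows, each a list of 6 numbers: the shift along the tool's x, y, z in cm, then the turn, a rotation vector about the tool's x, y, z in rad. A call has 1 to 12 rows; each row is the pose to reach, as a shift and turn from the pose commanded when the call began, along the tool's axes at that moment; what a row does not reach only later rows make up. A row lasts 1/12 s, in which the tool goes at most 41.7 mm and 7.16 degrees, less where a joint would pass 70% of its speed; a pose out of reach is approached as far as the arm can. A call with a gripper value outside its range is refused whole. "gripper" is the closure, from -1 (fully open) to 1 (shut), set as the call begins (left out, the last holds). The fingers move at their own pace and stop on an object; "force" is the grip in N (left out, the last holds). Time passes only in rows, so rows that repeat a pose let the fingers close. It gives the time, the measured TCP pose, the force, the opening and the grip force at its end, in the units of the state.
- get_obs(): the state, without advancing time (a new reading comes with each control period).
- get_image(name): name is "scene" or "top"; returns (picture, depth): 384x512x3 uint8, blue, green, red; 384x512 float32, m along the optical axis (not along the pixel's ray), 0 where there is no reading.
- calibration(name): a dict with "fx", "fy", "cx", "cy" (pixels), "pose" (4x4, takes a point from camera to world coordinates). Camera axes: x right, y up, looking along -z (the intrinsics and any distortion apply to the point x, -y, -z); pixel columns grow to the right and rows downward; lengths in m; the calibration is good to about 2 mm. A picture is of the moment at which its call begins. calibration takes no time and is no camera call.
- finish_job(): hands the job in; it is judged then, once.
The state is a dict: "t": time; "q": joint angles; "dq": joint speeds; "effort": joint torques, N m; "tool_pos": TCP position; "tool_rot": TCP orientation; "contact_force": force on the tool from outside, world axes, zero at the start; "wrist_torque": the same for the moment, N m; "opening": finger opening in m; "grip_force": force on a finger pad.
Only numpy, scipy, OpenCV 4.12 (cv2) and the standard library are available. Lean on these libraries where they do the work, as an engineer would, in place of code of your own. Each camera call takes 0.05 s, during which the arm holds its last target. There are 200 camera calls.

## Task

Drop the two steel cream-charger cartridges from the wooden tray one at a time through the narrow neck of the leaning magazine tube. Then take the wooden muddler and press the column down the tube with it until it bottoms out firmly - press, do not ram - and stand the muddler back in a well of the tray. Leave the other things where they stand.

Things in the scene. Friction and masses are not known exactly. Their poses are not given: they have to be found in the camera images.
- tube: Magazine: opaque plain aluminium tube, 33 mm outside, bore 24 mm, leaning 32 degrees from vertical, with a black neck ring (40 mm outside, 8 mm high, opening only 22 mm) at the top. Origin: centre of its lower end; z runs up the tube's axis and out of the neck, x is level. Cartridges slide freely down inside by their weight and stack end on end.
- stand: Fixed steel foot of the magazine: plate 110 x 140 x 10 mm with two thin struts to mid-tube. Origin: under the plate, on the bench; the tube leans toward its -y.
- tube_floor (a point): Centre of the tube's inner floor, 190 mm down the axis from the mouth. Unseen above it is a 5 mm follower plate with a friction brake: it starts 23 to 35 mm above the floor (varies), gives way under about 5 N, a little more if pushed fast, and stops dead on the floor. All home, the middles of the cartridges are 37.5 and 102.5 mm, the column's top 135 mm above this point along the axis.
- neck (a point): Centre of the magazine's mouth (the upper face of the neck ring); its axes are parallel to the tube's.
- cartridge_a_mid (a point): Half-way up a steel cartridge: cylinder 18 mm across, 65 mm long (the top 10 mm shoulders in to a 12 mm neck), 45 g, standing neck up in a well of the tray. z is its long axis.
- cartridge_b_mid (a point): Half-way up the second cartridge, like the first.
- muddler_mid (a point): Half-way up the wooden muddler, a turned round stick 140 mm long and 18 mm across with a hand guard, a disc 38 mm across and 7 mm thick whose upper face is 22 mm above this point (the 48 mm above the guard is the grip: fingertips can bear down on the guard). 60 g, standing upright, grip up, in a well of the tray. z is its long axis; the flat foot is 70 mm below this point.
- tray: Fixed wooden tray 212 x 58 x 22 mm with a row of three round wells along its x axis, 75 mm apart, 22 mm wide and 14 mm deep (floor 8 mm above the bench). Origin: centre of the underside. Which well holds the muddler differs each time.
- tray_hole0 (a point): Centre of the mouth of a tray well (22 mm above the bench), at x = -75 mm in the tray's frame.
- tray_hole1 (a point): Centre of the mouth of a tray well (22 mm above the bench), at x = 0 mm in the tray's frame.
- tray_hole2 (a point): Centre of the mouth of a tray well (22 mm above the bench), at x = 75 mm in the tray's frame.
- spice_jar_1: Bystander, loose: a clear spice jar with a pale cap, standing on the left table. Origin: centre of its underside.
- mill_1: Bystander, loose: the small grey pepper mill, standing on the left table. Origin: centre of its underside.
- tub_1: Bystander, loose: the sealed white tub, standing on the right bench. Origin: centre of its underside.
- pot_brown: Bystander, loose: the dark speckled pot, standing on the right bench. Origin: centre of its underside.
There are look-alikes about, which are no part of the job. Leave any red look-alike of the part that bears muddler_mid alone.

How it is judged:
By the outcome, as a careful person would: the job done as asked, in the order asked, and still so for the second after the job is handed in, with the robot touching nothing.
It also fails if it takes over 72 s, if anything falls off the work surface, if the arm or the gripper's body presses on something with over 40 N, if the wrist force passes 120 N, or if a joint passes its speed limit or range.

## Working session

There is one attempt and no reset: what is moved stays moved. The work goes in short steps, Python scripts to look and compute and a tool call to move; the robot and the scene stay as the last step left them, time stands still between calls to the robot, and variables do not carry over. Pictures are saved under pics/ and viewed, at most 11 in all, crops included, and the job is handed in when it is done.

Besides the shell and the picture viewer there is one more tool, called after "Emit:" in YAML: its name, and indented under it one key for each argument. arm_command: Moves the arm, as the interface text tells. Its arguments: {"type":"object","properties":{"plan":{"type":"array"},"gripper":{"type":"number"},"force":{"type":"number"}},"required":["plan"]}

```bash
mkdir -p pics
python3 - <<'E'
from station import *
import cv2,numpy as np
print(get_obs()); print(tcp_to_grasp)
for n in("scene","top"):
    im,d=get_image(n); cv2.imwrite(f"pics/{n}0.png",im); np.save(f"{n}0.npy",d); print(n,calibration(n))
E
```

```text
{'t': 0.0, 'q': array([ 1.11202216e+00,  5.33409161e-02,  1.61434140e+00,  1.57334060e-06,
        1.47601450e+00, -1.19016945e-01]), 'dq': array([ 1.03817788e-03,  1.03354934e-03,  1.20467844e-03,  1.32541458e-03,
        1.12888116e-03, -3.89964390e-05]), 'effort': array([ 2.06565608e-03, -3.93680763e+01, -3.70181572e+01, -1.03229474e-04,
        6.96208430e-03, -1.53163404e-05]), 'tool_pos': array([0.20816867, 0.58901151, 0.40344422]), 'tool_rot': array([-0.53102452, -3.09577643,  0.00316694]), 'contact_force': array([ 0.75487795,  1.44367301, -0.30951272]), 'wrist_torque': array([0.05073892, 0.00867014, 0.00307319]), 'grip_force': 0.0, 'opening': 0.08533387777920877}
0.1547
scene {'fx': 363.20807163537467, 'fy': 363.20807163537467, 'cx': 263.37141681498986, 'cy': 197.84892330357275, 'pose': array([[ 0.8732764 ,  0.32914351, -0.35923932,  0.09031301],
       [-0.48695062,  0.61435452, -0.62084428, -0.80676465],
       [ 0.01635343,  0.71710047,  0.69677793,  0.9855528 ],
       [ 0.        ,  0.        ,  0.        ,  1.        ]])}
top {'fx': 378.8205603082825, 'fy': 378.8205603082825, 'cx': 258.8078147496843, 'cy': 196.61013862181136, 'pose': array([[ 1.11587386e-03,  9.94510016e-01, -1.04635480e-01,
         3.66436442e-01],
       [-9.99989492e-01,  6.44472009e-04, -4.53888362e-03,
        -3.81617983e-02],
       [-4.44653058e-03,  1.04639445e-01,  9.94500284e-01,
         1.54365157e+00],
       [ 0.00000000e+00,  0.00000000e+00,  0.00000000e+00,
         1.00000000e+00]])}
```

View pics/scene0.png

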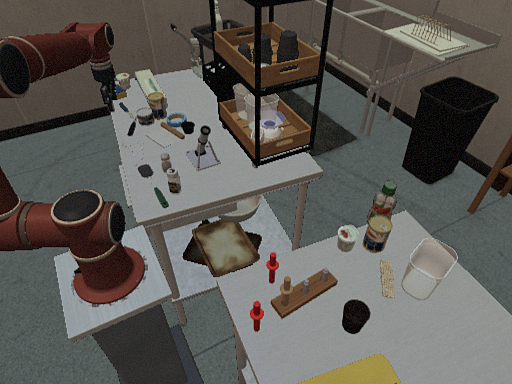

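View pics/top0.png

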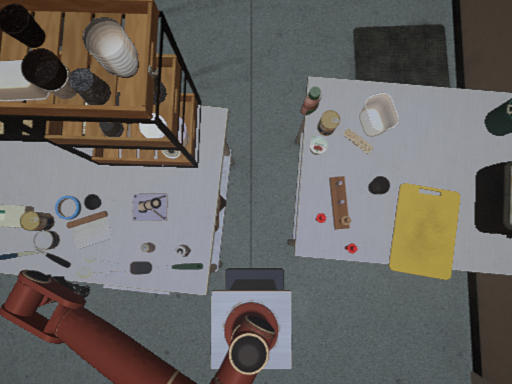

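Candidates for the muddler: the wooden stick at scene (287,290) in the tray; the red look-alikes at (272,267) and (257,315) are excluded. Cartridges: the grey cylinders at (307,285) and (325,275). Tube: (203,140). Next, a close crop to check the choice.

```bash
python3 - <<'E'
import cv2,numpy as np
s=cv2.imread("pics/scene0.png");t=cv2.imread("pics/top0.png")
c=lambda im,x,y,w=66,h=50:cv2.resize(im[y:y+h,x:x+w],(396,300),interpolation=cv2.INTER_CUBIC)
cv2.imwrite("pics/crop1.png",np.vstack([np.hstack([c(s,272,265),c(s,175,118)]),np.hstack([c(t,308,175,),c(t,120,180)])]))
E
cat > h.py <<'E'
import numpy as np
from station import *
from scipy.spatial.transform import Rotation as R
def cloud(n,d,box):
    k=calibration(n);x0,y0,x1,y1=box
    v,u=np.mgrid[y0:y1,x0:x1];z=d[y0:y1,x0:x1]
    P=np.stack([(u-k['cx'])/k['fx']*z,-(v-k['cy'])/k['fy']*z,-z],-1)
    return P@k['pose'][:3,:3].T+k['pose'][:3,3], z
def px(n,p):
    k=calibration(n);c=(np.atleast_2d(p)-k['pose'][:3,3])@k['pose'][:3,:3]
    return np.c_[k['cx']+k['fx']*c[:,0]/-c[:,2],k['cy']-k['fy']*c[:,1]/-c[:,2]]
def ray(n,u,v,z):
    k=calibration(n);r=k['pose'][:3,:3]@np.array([(u-k['cx'])/k['fx'],-(v-k['cy'])/k['fy'],-1]);o=k['pose'][:3,3]
    return o+r*(z-o[2])/r[2]
E
python3 - <<'E'
from h import *
d=np.load("top0.npy")
P,_=cloud("top",d,(326,170,356,234))
np.set_printoptions(precision=3,suppress=True)
z=P[...,2]
print("bench z",np.median(cloud("top",d,(360,200,390,240))[0][...,2]), "left",np.median(cloud("top",d,(175,225,205,250))[0][...,2]))
for lo,hi in((.015,.03),(.05,.09),(.09,.3)):
    m=(z>lo)&(z<hi); 
    for p in ([P[m].mean(0)] if lo<.02 else P[m]): print(lo,p)
E
```

```text
bench z -0.00014002356857667486 left 0.00061920658843162
0.015 [ 0.509 -0.352  0.022]
0.05 [ 0.583 -0.342  0.069]
0.05 [ 0.582 -0.345  0.076]
0.05 [ 0.583 -0.35   0.07 ]
0.05 [ 0.583 -0.353  0.073]
0.05 [ 0.582 -0.341  0.054]
0.05 [ 0.579 -0.342  0.069]
0.05 [ 0.579 -0.345  0.075]
0.05 [ 0.579 -0.349  0.073]
0.05 [ 0.579 -0.354  0.072]
0.05 [ 0.577 -0.34   0.062]
0.05 [ 0.577 -0.344  0.061]
0.05 [ 0.575 -0.345  0.075]
0.05 [ 0.574 -0.349  0.076]
0.05 [ 0.573 -0.351  0.085]
0.05 [ 0.572 -0.343  0.066]
0.05 [ 0.572 -0.347  0.064]
0.05 [ 0.572 -0.35   0.068]
0.05 [ 0.513 -0.353  0.065]
0.05 [ 0.509 -0.35   0.063]
0.05 [ 0.508 -0.352  0.071]
0.05 [ 0.508 -0.356  0.072]
0.05 [ 0.507 -0.358  0.08 ]
0.05 [ 0.506 -0.347  0.058]
0.05 [ 0.505 -0.35   0.064]
0.05 [ 0.504 -0.351  0.077]
0.05 [ 0.504 -0.356  0.07 ]
0.05 [ 0.504 -0.36   0.072]
0.05 [ 0.502 -0.348  0.055]
0.05 [ 0.501 -0.349  0.069]
0.05 [ 0.501 -0.353  0.068]
0.05 [ 0.5   -0.355  0.074]
0.05 [ 0.501 -0.361  0.065]
0.05 [ 0.498 -0.351  0.058]
0.05 [ 0.497 -0.353  0.065]
0.05 [ 0.496 -0.356  0.072]
0.05 [ 0.422 -0.354  0.09 ]
0.09 [
[... 1477 characters left out ...]

0.09 [ 0.423 -0.36   0.145]
0.09 [ 0.423 -0.364  0.147]
0.09 [ 0.425 -0.378  0.101]
0.09 [ 0.422 -0.345  0.097]
0.09 [ 0.421 -0.347  0.103]
0.09 [ 0.422 -0.356  0.099]
0.09 [ 0.421 -0.357  0.11 ]
0.09 [ 0.421 -0.363  0.103]
0.09 [ 0.421 -0.366  0.103]
0.09 [ 0.421 -0.369  0.107]
0.09 [ 0.421 -0.374  0.101]
0.09 [ 0.417 -0.347  0.106]
0.09 [ 0.418 -0.352  0.099]
0.09 [ 0.418 -0.356  0.098]
0.09 [ 0.418 -0.359  0.101]
0.09 [ 0.418 -0.363  0.099]
0.09 [ 0.418 -0.366  0.102]
0.09 [ 0.418 -0.37   0.102]
0.09 [ 0.418 -0.375  0.098]
0.09 [ 0.414 -0.352  0.097]
0.09 [ 0.414 -0.356  0.098]
0.09 [ 0.414 -0.359  0.099]
0.09 [ 0.414 -0.363  0.098]
0.09 [ 0.414 -0.368  0.093]
0.09 [ 0.414 -0.371  0.099]
```

View pics/crop1.png

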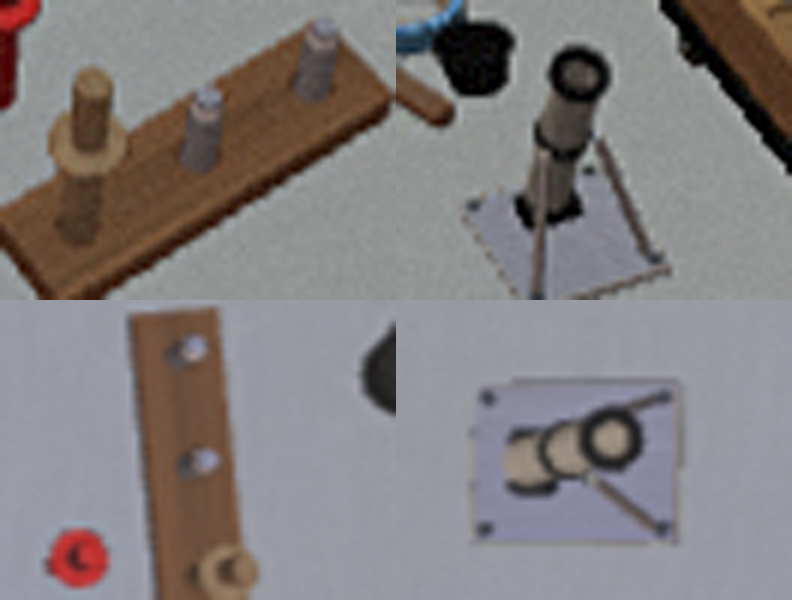

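The crop confirms it: the plain wooden muddler is in the near well, the two grey cartridges are in the middle and far wells, and the black-ringed tube is at scene ~(272/6...) ≈ (203,130). Next I fit the tray and tube accurately.

```bash
cat > fit.py <<'E'
from h import *
import cv2
from scipy.optimize import least_squares
np.set_printoptions(precision=4,suppress=True)
D={}
for n in("scene","top"):
    L=[get_image(n) for _ in range(6)]
    D[n]=np.mean([l[1] for l in L],0); cv2.imwrite(f"avg_{n}.png",np.mean([l[0] for l in L],0).astype(np.uint8)); np.save(f"avg_{n}.npy",D[n])
    print(n,"depth sd",np.median(np.std([l[1] for l in L],0)))
# tray rectangle
for n,b in(("top",(322,168,360,238)),("scene",(265,262,345,322))):
    P,_=cloud(n,D[n],b);z=P[...,2];m=(z>.016)&(z<.027)
    print(n,"tray rect",cv2.minAreaRect((P[m][:,:2]*1000).astype(np.float32)),"z",np.median(P[m][:,2]))
# tube
pts=[]
for n,b in(("top",(120,180,175,230)),("scene",(180,118,225,172))):
    P,_=cloud(n,D[n],b);P=P.reshape(-1,3);m=(P[:,2]>.04)&(P[:,2]<.26);pts.append(P[m]);print(n,m.sum(),P[m].min(0),P[m].max(0))
np.savez("tube.npz",*pts)
E
python3 fit.py
```

```text
scene depth sd 0.0038730362
top depth sd 0.003624752
top tray rect ((504.5990295410156, -355.0976257324219), (211.64772033691406, 58.958683013916016), 4.787594795227051) z 0.021699142895004297
scene tray rect ((496.0601501464844, -360.9716491699219), (171.74252319335938, 211.2861785888672), 58.872772216796875) z 0.02325498129877901
top 263 [0.3912 0.2543 0.0406] [0.5587 0.4484 0.2597]
scene 347 [0.3404 0.1202 0.0401] [0.6577 0.6592 0.2586]
```

```bash
cat > fit2.py <<'E'
from h import *
import cv2
from scipy.optimize import least_squares
np.set_printoptions(precision=4,suppress=True)
f=np.load("tube.npz");A,B=f['arr_0'],f['arr_1']
ok=lambda P:P[(P[:,0]>.36)&(P[:,0]<.5)&(P[:,1]>.22)&(P[:,1]<.5)]
A,B=ok(A),ok(B);print(len(A),len(B))
c,s=np.cos(np.radians(32)),np.sin(np.radians(32))
def ax(az):return np.array([s*np.cos(az),s*np.sin(az),c])
def res(p,P):
    a=ax(p[2]);o=np.array([p[0],p[1],.1]);d=P-o;h=d@a
    r=np.linalg.norm(d-np.outer(h,a),axis=1);return r-.0165
for nm,P in(("top",A),("scene",B),("both",np.vstack([A,B]))):
    r=least_squares(res,[.42,.36,-1.57],args=(P,),loss="cauchy",f_scale=.002)
    print(nm,r.x,np.degrees(r.x[2]),np.median(abs(r.fun)))
    a=ax(r.x[2]);o=np.array([r.x[0],r.x[1],.1]);e=abs(r.fun)<.008
    h=(P[e]-o)@a;print(np.sort(h)[-8:], np.sort(h)[:3])
for n,P in(("top",(120,180,175,230)),("scene",(180,118,225,172))):
    im=cv2.imread(f"avg_{n}.png");x0,y0,x1,y1=P
    g=im[y0:y1,x0:x1].mean(2)
    dk=(g<60).astype(np.uint8);k,l,st,ce=cv2.connectedComponentsWithStats(dk)
    print(n,[(st[i],ce[i]+[x0,y0]) for i in range(1,k) if st[i][4]>8])
# plate
D=np.load("avg_top.npy");Pp,_=cloud("top",D,(120,180,180,230));z=Pp[...,2];m=((z>.007)&(z<.014)).astype(np.uint8)
k,l,st,ce=cv2.connectedComponentsWithStats(m);i=1+st[1:,4].argmax()
print("plate",cv2.minAreaRect((Pp[l==i][:,:2]*1000).astype(np.float32)))
E
python3 fit2.py
```

```text
233 247
top [ 0.4863  0.3968 -1.5854] -90.83698345767934 0.0015641659009862814
[0.1104 0.1106 0.1106 0.1107 0.1108 0.1108 0.111  0.1121] [-0.0741 -0.074  -0.0719]
scene [ 0.4861  0.3965 -1.5848] -90.80140070808979 0.0017028920195465529
[0.1105 0.1105 0.1106 0.1108 0.1112 0.1115 0.1124 0.1125] [-0.0655 -0.0625 -0.0607]
both [ 0.4861  0.3966 -1.5856] -90.84924001003132 0.0016180988323984792
[0.1107 0.1109 0.1109 0.1113 0.1116 0.1121 0.1125 0.1126] [-0.0742 -0.0741 -0.0719]
top [(array([31, 18, 10, 10, 49], dtype=int32), array([155.3469, 202.7347])), (array([20, 29,  8,  3, 10], dtype=int32), array([143.9, 210.6]))]
scene [(array([39,  0,  6, 11, 36], dtype=int32), array([222.4167, 121.6389])), (array([  0,   2,  15,  14, 139], dtype=int32), array([187.2374, 126.7698])), (array([ 18,   8,  12,  30, 126], dtype=int32), array([203.8492, 138.2778])), (array([15, 33,  3,  5, 12], dtype=int32), array([196.0833, 152.9167]))]
plate ((485.2874755859375, 414.36041259765625), (139.56239318847656, 106.19641876220703), 89.99393463134766)
```

```bash
cat > fit3.py <<'E'
from h import *
import cv2
from scipy.optimize import minimize
np.set_printoptions(precision=4,suppress=True)
exec(open("fit2.py").read().split("for nm")[0])
a=ax(np.radians(-90.7));o=np.array([.4861,.3966,.1])
P=np.vstack([A,B]);d=P-o;h=d@a;r=np.linalg.norm(d-np.outer(h,a),axis=1)
m=(h>.095)&(h<.125)&(r<.022);print("h face r10-20",np.median(h[m&(r>.01)&(r<.018)]),"n",m.sum(),"circle ctr",cv2.minEnclosingCircle((((d-np.outer(h,a))[m])[:,:2]*1000).astype(np.float32)))
ex=np.cross([0,0,1],a);ex/=np.linalg.norm(ex);ey=np.cross(a,ex)
th=np.linspace(0,2*np.pi,72,endpoint=False)
I={n:cv2.imread(f"avg_{n}.png").mean(2).astype(np.float32) for n in("top","scene")}
def ringv(n,c,rad):
    q=np.vstack([c+rr*(np.outer(np.cos(th),ex)+np.outer(np.sin(th),ey)) for rr in rad])
    u=px(n,q).astype(np.float32);return cv2.remap(I[n],u[:,0][None],u[:,1][None],cv2.INTER_LINEAR).mean()
def cost(p,ns=("top","scene")):
    c=o+a*(p[2]/1000)+p[0]/1000*ex+p[1]/1000*ey
    return sum(2*ringv(n,c,[.013,.0155,.018])-.8*ringv(n,c,[.023,.025])-1.2*ringv(n,c,[.002,.005,.007]) for n in ns)
for ns in(("top",),("scene",),("top","scene")):
    g=min(((cost((x,y,109),ns),x,y) for x in np.arange(-8,8.1,.5) for y in np.arange(-8,8.1,.5)))
    c=o+a*.109+g[1]/1000*ex+g[2]/1000*ey;print(ns,g,c)
print(ex,ey,px("top",c),px("scene",c))
E
python3 fit3.py
```

```text
233 247
h face r10-20 0.10905065161586712 n 118 circle ctr ((-0.17934517562389374, 0.6989001035690308), 18.5250244140625)Traceback (most recent call last):
  File "fit3.py", line 19, in <module>
    g=min(((cost((x,y,109),ns),x,y) for x in np.arange(-8,8.1,.5) for y in np.arange(-8,8.1,.5)))
  File "fit3.py", line 19, in <genexpr>
    g=min(((cost((x,y,109),ns),x,y) for x in np.arange(-8,8.1,.5) for y in np.arange(-8,8.1,.5)))
            ~~~~^^^^^^^^^^^^^^
  File "fit3.py", line 17, in cost
    return sum(2*ringv(n,c,[.013,.0155,.018])-.8*ringv(n,c,[.023,.025])-1.2*ringv(n,c,[.002,.005,.007]) for n in ns)
  File "fit3.py", line 17, in <genexpr>
    return sum(2*ringv(n,c,[.013,.0155,.018])-.8*ringv(n,c,[.023,.025])-1.2*ringv(n,c,[.002,.005,.007]) for n in ns)
                                                                            ~~~~~^^^^^^^^^^^^^^^^^^^^^^
  File "fit3.py", line 14, in ringv
    u=px(n,q).astype(np.float32);return cv2.remap(I[n],u[:,0][None],u[:,1][None],cv2.INTER_LINEAR).mean()
      ~~^^^^^
  File "h.py", line 10, in px
    k=calibration(n);c=(np.atleast_2d(p)-k['pose'][:3,3])@k['pose'][:3,:3]
ValueError: time passes only in moves, steps and waits
```

```bash
sed -i 's/^import numpy as np/import numpy as np,functools/; s/^def cloud/calibration=functools.lru_cache(calibration)\ndef cloud/' h.py
cat >> h.py <<'E'
def axes(z,y):
    z=np.array(z)/np.linalg.norm(z);y=np.array(y)-np.dot(y,z)*z;y/=np.linalg.norm(y);return np.c_[np.cross(y,z),y,z]
def go(grasp,M,back=0):
    "cm shift and turn taking the grasp point to grasp (held back along z by back m)"
    o=get_obs();R0=R.from_rotvec(o['tool_rot']).as_matrix()
    if np.dot((R0.T@M)[:,1],[0,1,0])<0: M=M@np.diag([-1,-1,1])
    t=np.array(grasp)-M[:,2]*(tcp_to_grasp+back)
    return np.round(np.r_[R0.T@(t-o['tool_pos'])*100,R.from_matrix(R0.T@M).as_rotvec()],3).tolist()
E
python3 fit3.py
python3 - <<'E'
from h import *
np.set_printoptions(precision=3,suppress=True)
o=get_obs();print(o['t'],R.from_rotvec(o['tool_rot']).as_matrix())
a=np.radians(4.8);M=axes([0,0,-1],[-np.sin(a),np.cos(a),0])
print(go([.5793,-.3488,.055],M,.10)); print(go([.5046,-.3551,.055],M,.10))
E
```

```text
233 247
h face r10-20 0.10905065161586712 n 118 circle ctr ((-0.17934517562389374, 0.6989001035690308), 18.5250244140625)
('top',) (np.float32(-167.51385), np.float64(1.0), np.float64(0.0)) [0.4864 0.3388 0.1924]
('scene',) (np.float32(-138.17691), np.float64(-0.5), np.float64(-3.0)) [0.4849 0.3363 0.1908]
('top', 'scene') (np.float32(-288.14227), np.float64(0.5), np.float64(-1.5)) [0.4859 0.3376 0.1916]
[ 0.9999 -0.0122  0.    ] [0.0104 0.848  0.5299] [[155.7713 202.8676]] [[205.2944 129.6612]]
0.7 [[-0.943  0.333  0.   ]
 [ 0.333  0.943  0.   ]
 [-0.     0.    -1.   ]]
[-66.245, -76.074, 9.503, 0.0, 0.0, -0.424]
[-59.412, -79.158, 9.502, 0.0, 0.0, -0.424]
```

Emit:
arm_command:
  plan:
    - [[-32,-37,0,0,0,0],[-32,-37,0,0,0,0],[-32,-37,0,0,0,0],[-32,-37,0,0,0,0],[-32,-37,0,0,0,0],[-32,-37,0,0,0,0],[-32,-37,0,0,0,0],[-32,-37,0,0,0,0],[-32,-37,0,0,0,0],[-32,-37,0,0,0,0],[-32,-37,0,0,0,0],[-32,-37,0,0,0,0]]
  gripper: 0
  force: 40

```text
t: 1.7
tool_pos: [0.387, 0.1312, 0.4051]
tool_rot: [0.533, 3.094, -0.0]
contact_force: [-0.0, 0.5, 0.4]
opening: 0.0426
grip_force: 0.0
```

Emit:
arm_command:
  plan:
    - [[-34,-39,4,0,0,-0.424],[-34,-39,4,0,0,-0.424],[-34,-39,4,0,0,-0.424],[-34,-39,4,0,0,-0.424],[-34,-39,4,0,0,-0.424],[-34,-39,4,0,0,-0.424],[-34,-39,4,0,0,-0.424],[-34,-39,4,0,0,-0.424],[-34,-39,4,0,0,-0.424],[-34,-39,4,0,0,-0.424],[-34,-39,4,0,0,-0.424],[-34,-39,4,0,0,-0.424]]

```text
t: 2.7
tool_pos: [0.5621, -0.3099, 0.3677]
tool_rot: [-0.131, 3.139, 0.0]
contact_force: [-0.0, 0.5, 0.9]
opening: 0.0425
grip_force: 0.0
```

```bash
cat > c1.py <<'E'
from h import *
import sys
np.set_printoptions(precision=3,suppress=True)
a=np.radians(4.8);M=axes([0,0,-1],[-np.sin(a),np.cos(a),0])
c,s=np.cos(np.radians(32)),np.sin(np.radians(32));az=np.radians(-90.7)
AX=np.array([s*np.cos(az),s*np.sin(az),c]);NECK=np.array([.486,.338,.192])
HOR=[-np.sin(az),np.cos(az),0]
W=[np.array([.4299,-.3614,0]),np.array([.5046,-.3551,0]),np.array([.5793,-.3488,0])]
MT=axes(-AX,HOR)  # closing axis level
def st():
    o=get_obs();Rm=R.from_rotvec(o['tool_rot']).as_matrix();print("t",round(o['t'],2),"grasp",o['tool_pos']+Rm[:,2]*tcp_to_grasp,"open",o['opening'],"F",o['contact_force'],"q",o['q'])
E
python3 -c "
from c1 import *
st();print(go(W[2]+[0,0,.055],M,.08),go(W[2]+[0,0,.055],M))"
```

```text
t 2.7 grasp [ 0.562 -0.31   0.213] open 0.042494499715122404 F [-0.021  0.488  0.864] q [-0.62   0.116  1.608  0.     1.417 -2.274]
[-1.391, -4.026, 7.804, 0.0, 0.0, -0.0] [-1.39, -4.026, 15.804, 0.0, 0.0, -0.0]
```

Emit:
arm_command:
  plan:
    - [[-1.4,-4.0,3,0,0,0],[-1.4,-4.0,7,0,0,0],[-1.4,-4.0,10,0,0,0],[-1.4,-4.0,13,0,0,0],[-1.4,-4.0,15,0,0,0],[-1.4,-4.0,15.8,0,0,0],[-1.4,-4.0,15.8,0,0,0]]

```text
t: 3.28
tool_pos: [0.5781, -0.3457, 0.207]
tool_rot: [0.132, -3.135, -0.005]
contact_force: [-0.1, -0.1, -0.1]
opening: 0.0426
grip_force: 0.0
```

Emit:
arm_command:
  plan:
    - [[0,0,0,0,0,0],[0,0,0,0,0,0],[0,0,0,0,0,0],[0,0,0,0,0,0],[0,0,0,0,0,0]]
  gripper: 1

```text
t: 3.7
tool_pos: [0.5798, -0.3472, 0.2128]
tool_rot: [-0.132, 3.135, -0.006]
contact_force: [0.1, -2.0, 4.5]
opening: 0.0167
grip_force: 39.8
```

Emit:
arm_command:
  plan:
    - [[0,0,-2,0,0,0],[0,0,-4,0,0,0],[0,0,-8,0,0,0],[0,0,-8,0,0,0]]

```text
t: 4.03
tool_pos: [0.5809, -0.3475, 0.2991]
tool_rot: [-0.132, 3.129, -0.012]
contact_force: [1.8, -0.7, 1.4]
opening: 0.0169
grip_force: 39.5
```

```bash
python3 -c "
from c1 import *
import cv2
st()
a,_=get_image('scene');b,_=get_image('top')
c=lambda im,x,y,w=66,h=50:cv2.resize(im[y:y+h,x:x+w],(396,300),interpolation=cv2.INTER_CUBIC)
cv2.imwrite('pics/g1.png',np.hstack([c(a,282,230,88,67),c(b,308,160)]))
print(go(NECK,MT,.20))"
```

```text
t 4.03 grasp [ 0.583 -0.349  0.144] open 0.016874757395969425 F [ 1.782 -0.669  1.351] q [-0.649  0.249  1.576  0.001  1.304 -2.304]
[5.298, 50.236, -20.118, -0.416, -0.451, -1.431]
```

View pics/g1.png

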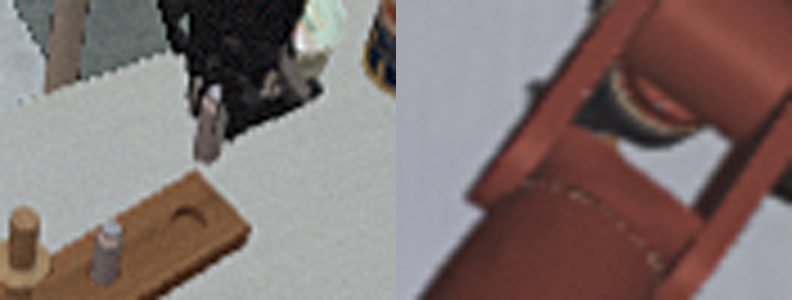

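```bash
python3 -c "
from c1 import *
import cv2
st()
o=get_obs();Rm=R.from_rotvec(o['tool_rot']).as_matrix();g=o['tool_pos']+Rm[:,2]*tcp_to_grasp
a,d=get_image('scene')
for q in([0,0,0],[0,0,.018],[0,.02,0],[0,-.02,0],[0,0,-.015],[0,0,.05]): print(q,px('scene',g+Rm@np.array(q)))
cv2.imwrite('pics/g2.png',cv2.resize(a[200:320,260:400],(700,600),interpolation=cv2.INTER_CUBIC))
P,_=cloud('scene',d,(320,245,336,270));print(P[::3,4:14:2].reshape(-1,3))
"
```

```text
t 4.13 grasp [ 0.58  -0.347  0.139] open 0.016686145953554988 F [ 0.344  0.167 -1.048] q [-0.649  0.253  1.581  0.     1.302 -2.304]
[0, 0, 0] [[329.095 254.332]]
[0, 0, 0.018] [[328.252 258.074]]
[0, 0.02, 0] [[324.547 249.727]]
[0, -0.02, 0] [[333.746 259.042]]
[0, 0, -0.015] [[329.812 251.145]]
[0, 0, 0.05] [[326.803 264.514]]
[[ 0.566 -0.333  0.175]
 [ 0.571 -0.337  0.176]
 [ 0.581 -0.334  0.167]
 [ 0.564 -0.358  0.204]
 [ 0.564 -0.365  0.212]
 [ 0.566 -0.337  0.165]
 [ 0.573 -0.337  0.162]
 [ 0.581 -0.337  0.157]
 [ 0.563 -0.361  0.195]
 [ 0.565 -0.367  0.2  ]
 [ 0.568 -0.337  0.151]
 [ 0.576 -0.337  0.145]
 [ 0.575 -0.345  0.155]
 [ 0.569 -0.358  0.174]
 [ 0.565 -0.369  0.189]
 [ 0.568 -0.339  0.138]
 [ 0.569 -0.346  0.146]
 [ 0.571 -0.351  0.151]
 [ 0.568 -0.362  0.165]
 [ 0.571 -0.367  0.169]
 [ 0.571 -0.339  0.123]
 [ 0.567 -0.35   0.138]
 [ 0.573 -0.352  0.137]
 [ 0.571 -0.362  0.149]
 [ 0.573 -0.367  0.153]
 [ 0.57  -0.342  0.112]
 [ 0.57  -0.35   0.122]
 [ 0.569 -0.359  0.133]
 [ 0.573 -0.363  0.135]
 [ 0.574 -0.369  0.141]
 [ 0.57  -0.345  0.1  ]
 [ 0.57  -0.353  0.111]
 [ 0.576 -0.355  0.11 ]
 [ 0.64  -0.304  0.004]
 [ 0.647 -0.306  0.002]
 [ 0.57  -0.348  0.089]
 [ 0.571 -0.354  0.096]
 [ 0.577 -0.356  0.095]
 [ 0.633 -0.313  0.004]
 [ 0.639 -0.316  0.002]
 [ 0.601 -0.321  0.019]
 [ 0.603 -0.327  0.025]
 [ 0.621 -0.319  0.003]
 [ 0.627 -0.322  0.002]
 [ 0.632 -0.326  0.003]]
```

View pics/g2.png

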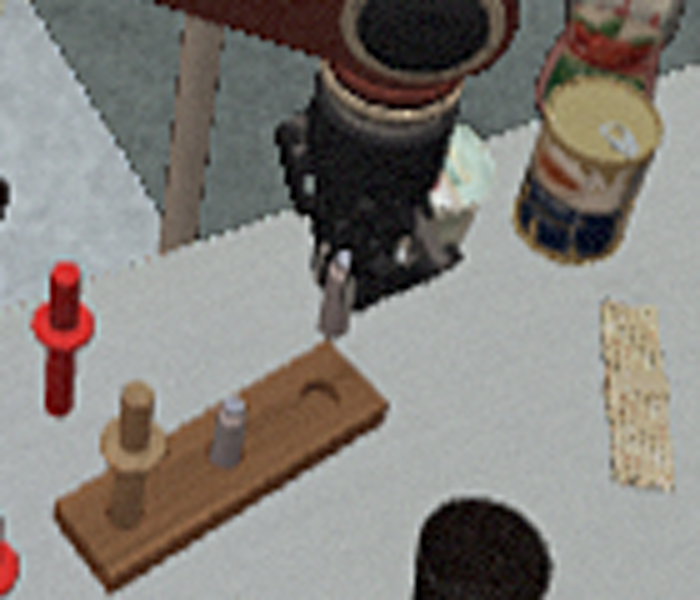

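The scene picture shows the cartridge held at (327,260), upright and centred between the pads, and the far well empty at (324,278). Off to the tube.

```bash
python3 -c "
from c1 import *
print(go(NECK,MT,.16)); MT2=MT@np.diag([-1,-1,1])
o=get_obs();R0=R.from_rotvec(o['tool_rot']).as_matrix();print(R.from_matrix(R0.T@MT2).as_rotvec(), R.from_matrix(R0.T@MT).as_rotvec())"
```

```text
[5.099, 52.351, -16.826, -0.412, -0.452, -1.432]
[-0.412 -0.452 -1.432] [-0.464  0.423  1.62 ]
```

Emit:
arm_command:
  plan:
    - [[0,0,-8,0,0,0],[5.1,52.3,-16.8,-0.464,0.423,1.62],[5.1,52.3,-16.8,-0.464,0.423,1.62],[5.1,52.3,-16.8,-0.464,0.423,1.62],[5.1,52.3,-16.8,-0.464,0.423,1.62],[5.1,52.3,-16.8,-0.464,0.423,1.62],[5.1,52.3,-16.8,-0.464,0.423,1.62],[5.1,52.3,-16.8,-0.464,0.423,1.62],[5.1,52.3,-16.8,-0.464,0.423,1.62],[5.1,52.3,-16.8,-0.464,0.423,1.62],[5.1,52.3,-16.8,-0.464,0.423,1.62],[5.1,52.3,-16.8,-0.464,0.423,1.62]]

```text
t: 5.18
tool_pos: [0.4983, 0.0906, 0.4364]
tool_rot: [-1.59, -2.276, -0.461]
contact_force: [0.7, 0.1, -0.3]
opening: 0.0167
grip_force: 39.5
```

```bash
python3 -c "
from c1 import *
st();print(go(NECK,MT,.10))"
```

```text
t 5.18 grasp [0.486 0.159 0.298] open 0.01671272410233628 F [ 0.73   0.083 -0.297] q [-0.06  -0.242  1.854  0.45   1.64  -0.405]
[8.617, 2.142, 7.586, -0.102, 0.088, 0.339]
```

Emit:
arm_command:
  plan:
    - [[8.6,2.1,7.6,-0.102,0.088,0.339],[8.6,2.1,7.6,-0.102,0.088,0.339],[8.6,2.1,7.6,-0.102,0.088,0.339],[8.6,2.1,7.6,-0.102,0.088,0.339],[8.6,2.1,7.6,-0.102,0.088,0.339],[8.6,2.1,7.6,-0.102,0.088,0.339],[8.6,2.1,7.6,-0.102,0.088,0.339]]

```text
t: 5.77
tool_pos: [0.4849, 0.2001, 0.4087]
tool_rot: [-1.915, -1.903, -0.552]
contact_force: [-0.5, 0.0, -0.5]
opening: 0.0164
grip_force: 39.5
```

```bash
python3 -c "
from c1 import *
import cv2
a,d=get_image('scene');b,e=get_image('top')
st();print(go(NECK,MT,.055),go(NECK,MT,.023))
c=lambda im,x,y,w=66,h=50:cv2.resize(im[y:y+h,x:x+w],(396,300),interpolation=cv2.INTER_CUBIC)
cv2.imwrite('pics/n1.png',np.hstack([c(a,172,98),c(b,125,172)]))
o=get_obs();Rm=R.from_rotvec(o['tool_rot']).as_matrix();g=o['tool_pos']+Rm[:,2]*tcp_to_grasp
for n in('scene','top'):print(n,px(n,np.array([g,g+Rm[:,2]*.05,NECK])))"
```

```text
t 5.87 grasp [0.487 0.282 0.278] open 0.016535408910582604 F [0.052 0.544 0.03 ] q [ 0.141 -0.233  1.9    0.557  1.406  0.073]
[0.211, -0.086, 4.774, 0.003, 0.002, 0.006] [0.217, -0.096, 7.974, 0.003, 0.002, 0.006]
scene [[209.195 117.065]
 [207.52  123.572]
 [205.271 129.519]]
top [[165.351 200.427]
 [160.807 201.442]
 [155.624 202.825]]
```

View pics/n1.png

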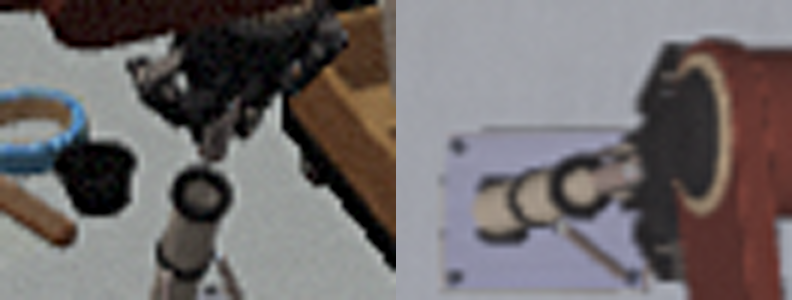

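The scene shows the neck at about (205,130) with the cartridge tip at (207,124), in line; the top view agrees with the neck at (155,203). Inserting slowly.

Emit:
arm_command:
  plan:
    - [[0.2,-0.1,2.5,0,0,0.006],[0.2,-0.1,4.2,0,0,0.006],[0.2,-0.1,4.8,0,0,0.006],[0.2,-0.1,5.3,0,0,0.006],[0.2,-0.1,5.8,0,0,0.006],[0.2,-0.1,6.3,0,0,0.006],[0.2,-0.1,6.5,0,0,0.006],[0.2,-0.1,6.5,0,0,0.006]]

```text
t: 6.53
tool_pos: [0.4846, 0.2361, 0.3549]
tool_rot: [-1.922, -1.899, -0.551]
contact_force: [2.2, -4.1, -4.0]
opening: 0.0168
grip_force: 39.3
```

```bash
python3 -c "
from c1 import *
st();print(go(NECK,MT,.023))
o=get_obs();print(R.from_rotvec(o['tool_rot']).as_matrix().T@o['contact_force'])"
```

```text
t 6.53 grasp [0.486 0.318 0.223] open 0.01678108921462586 F [ 2.211 -4.084 -4.025] q [ 0.212 -0.161  1.93   0.565  1.281  0.084]
[0.017, 0.011, 1.44, 0.004, 0.004, 0.001]
[-5.572  2.249  1.292]
```

Emit:
arm_command:
  plan:
    - [[-0.1,0.05,0.5,0,0,0],[-0.1,0.05,1.0,0,0,0],[-0.1,0.05,1.4,0,0,0],[-0.1,0.05,1.4,0,0,0]]

```text
t: 6.87
tool_pos: [0.4848, 0.2434, 0.342]
tool_rot: [-1.92, -1.897, -0.551]
contact_force: [1.1, -2.1, -3.2]
opening: 0.0167
grip_force: 39.3
```

```bash
python3 -c "
from c1 import *
st()
o=get_obs();print(R.from_rotvec(o['tool_rot']).as_matrix().T@o['contact_force'])"
```

```text
t 6.87 grasp [0.486 0.325 0.211] open 0.016731998100353248 F [ 1.069 -2.142 -3.185] q [ 0.226 -0.142  1.935  0.57   1.254  0.082]
[-3.491  1.088  1.582]
```

Emit:
arm_command:
  plan:
    - [[0,0,0,0,0,0],[0,0,0,0,0,0],[0,0,0,0,0,0],[0,0,-0.5,0,0,0],[0,0,-3,0,0,0],[0,0,-7,0,0,0],[0,0,-9,0,0,0],[0,0,-9,0,0,0]]
  gripper: 0

```text
t: 7.53
tool_pos: [0.4849, 0.1947, 0.4256]
tool_rot: [-1.92, -1.901, -0.565]
contact_force: [-0.3, 0.3, 0.2]
opening: 0.0425
grip_force: 0.0
```

```bash
python3 -c "
from c1 import *
import cv2
a,d=get_image('scene')
st()
cv2.imwrite('pics/n2.png',cv2.resize(a[90:170,160:260],(800,600),interpolation=cv2.INTER_CUBIC))
o=get_obs();R0=R.from_rotvec(o['tool_rot']).as_matrix()
for S in(M,M@np.diag([-1,-1,1])):
  t=W[1]+[0,0,.055+.10+.1547];print(np.round(R0.T@(t-o['tool_pos'])*100,2),R.from_matrix(R0.T@S).as_rotvec())"
```

```text
t 7.58 grasp [0.487 0.277 0.292] open 0.04217756334789308 F [-0.344  0.967  0.674] q [ 0.132 -0.248  1.889  0.557  1.426  0.081]
[-52.65   2.64 -19.54] [ 0.471 -0.414 -1.617]
[-52.65   2.64 -19.54] [-0.404 -0.459  1.435]
```

View pics/n2.png

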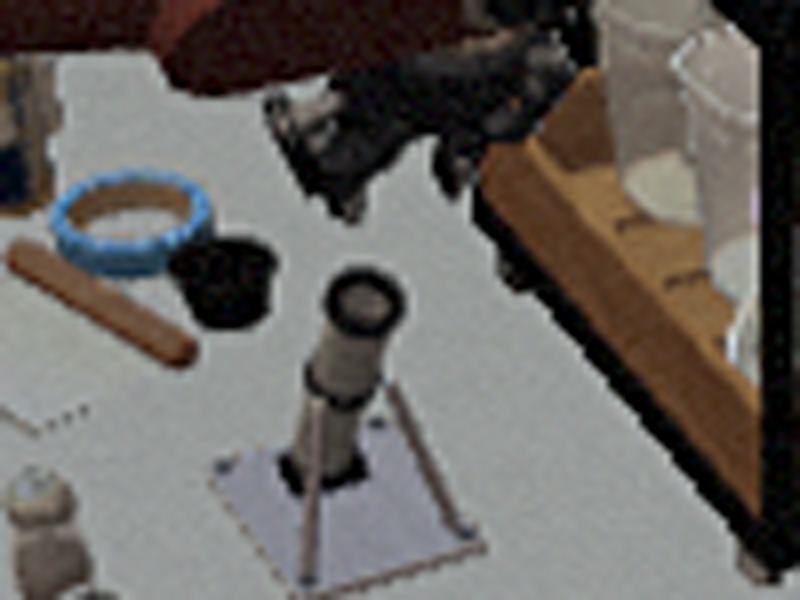

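The scene picture shows the neck at (205,127) empty of any protruding cartridge and the gripper open, so the first cartridge went down. Now the second one.

Emit:
arm_command:
  plan:
    - [[-49.5,2.6,-24.6,0.471,-0.414,-1.617],[-49.5,2.6,-24.6,0.471,-0.414,-1.617],[-49.5,2.6,-24.6,0.471,-0.414,-1.617],[-49.5,2.6,-24.6,0.471,-0.414,-1.617],[-49.5,2.6,-24.6,0.471,-0.414,-1.617],[-49.5,2.6,-24.6,0.471,-0.414,-1.617],[-49.5,2.6,-24.6,0.471,-0.414,-1.617],[-49.5,2.6,-24.6,0.471,-0.414,-1.617],[-49.5,2.6,-24.6,0.471,-0.414,-1.617],[-49.5,2.6,-24.6,0.471,-0.414,-1.617],[-49.5,2.6,-24.6,0.471,-0.414,-1.617],[-49.5,2.6,-24.6,0.471,-0.414,-1.617]]

```text
t: 8.58
tool_pos: [0.5013, -0.2961, 0.3701]
tool_rot: [-0.225, -3.061, -0.099]
contact_force: [0.8, 0.4, -0.1]
opening: 0.0427
grip_force: 0.0
```

```bash
python3 -c "
from c1 import *
st();print(go(W[1]+[0,0,.055],M,.1),go(W[1]+[0,0,.055],M))"
```

```text
t 8.58 grasp [ 0.491 -0.285  0.216] open 0.04272614445315479 F [ 0.785  0.414 -0.112] q [-0.664 -0.001  1.727  0.014  1.51  -2.09 ]
[-1.625, -6.133, 5.584, 0.067, -0.068, -0.23] [-2.372, -6.722, 15.539, 0.067, -0.068, -0.23]
```

Emit:
arm_command:
  plan:
    - [[-1.6,-6.1,5.6,0.067,-0.068,-0.23],[-1.6,-6.1,5.6,0.067,-0.068,-0.23],[-1.6,-6.1,5.6,0.067,-0.068,-0.23],[-1.8,-6.3,8.5,0.067,-0.068,-0.23],[-2.0,-6.5,11.5,0.067,-0.068,-0.23],[-2.2,-6.6,13.5,0.067,-0.068,-0.23],[-2.3,-6.7,15,0.067,-0.068,-0.23],[-2.37,-6.72,15.5,0.067,-0.068,-0.23],[-2.37,-6.72,15.5,0.067,-0.068,-0.23]]

```text
t: 9.33
tool_pos: [0.504, -0.3524, 0.2094]
tool_rot: [0.121, -3.137, -0.006]
contact_force: [-0.6, 0.4, 0.4]
opening: 0.0429
grip_force: 0.0
```

```bash
python3 -c "
from c1 import *
st();print(go(W[1]+[0,0,.057],M))"
```

```text
t 9.33 grasp [ 0.504 -0.352  0.055] open 0.04285349552735322 F [-0.582  0.445  0.389] q [-0.731  0.223  1.772  0.001  1.151 -2.38 ]
[-0.039, -0.275, -0.227, 0.004, -0.002, -0.007]
```

Grip with the small correction, then lift.

Emit:
arm_command:
  plan:
    - [[0,-0.25,-0.2,0,0,0],[0,-0.25,-0.2,0,0,0],[0,-0.25,-0.2,0,0,0],[0,-0.25,-0.2,0,0,0],[0,-0.25,-0.2,0,0,0],[0,-0.25,-0.2,0,0,0],[0,-0.25,-0.2,0,0,0]]
  gripper: 1

```text
t: 9.92
tool_pos: [0.5054, -0.3569, 0.2161]
tool_rot: [-0.121, 3.136, -0.004]
contact_force: [0.7, 0.2, 6.0]
opening: 0.0164
grip_force: 39.6
```

```bash
python3 -c "
from c1 import *
st()
o=get_obs();R0=R.from_rotvec(o['tool_rot']).as_matrix()
S=MT; t=NECK-S[:,2]*(tcp_to_grasp+.16)
for S in(MT,MT@np.diag([-1,-1,1])):print(np.round(R0.T@(t-o['tool_pos'])*100,2),R.from_matrix(R0.T@S).as_rotvec())"
```

```text
t 9.92 grasp [ 0.506 -0.357  0.061] open 0.016408382754709287 F [0.695 0.158 5.959] q [-0.735  0.22   1.762  0.001  1.155 -2.383]
[ -2.    52.76 -24.4 ] [-0.461  0.427  1.613]
[ -2.    52.76 -24.4 ] [-0.417 -0.451 -1.439]
```

Emit:
arm_command:
  plan:
    - [[0,0,-2,0,0,0],[0,0,-5,0,0,0],[0,0,-9,0,0,0],[0,0,-13,0,0,0],[-2,52.8,-24.4,-0.461,0.427,1.613],[-2,52.8,-24.4,-0.461,0.427,1.613],[-2,52.8,-24.4,-0.461,0.427,1.613],[-2,52.8,-24.4,-0.461,0.427,1.613],[-2,52.8,-24.4,-0.461,0.427,1.613],[-2,52.8,-24.4,-0.461,0.427,1.613],[-2,52.8,-24.4,-0.461,0.427,1.613],[-2,52.8,-24.4,-0.461,0.427,1.613]]

```text
t: 10.92
tool_pos: [0.4913, -0.0313, 0.4141]
tool_rot: [-1.201, -2.61, -0.359]
contact_force: [0.3, -0.4, -1.2]
opening: 0.0159
grip_force: 39.7
```

```bash
python3 -c "
from c1 import *
st();print(go(NECK,MT,.11))"
```

```text
t 10.92 grasp [0.473 0.018 0.269] open 0.015920000023091192 F [ 0.288 -0.429 -1.224] q [-0.276 -0.234  1.876  0.283  1.705 -0.975]
[16.704, 13.937, 7.208, -0.197, 0.178, 0.682]
```

Emit:
arm_command:
  plan:
    - [[16.7,13.9,7.2,-0.197,0.178,0.682],[16.7,13.9,7.2,-0.197,0.178,0.682],[16.7,13.9,7.2,-0.197,0.178,0.682],[16.7,13.9,7.2,-0.197,0.178,0.682],[16.7,13.9,7.2,-0.197,0.178,0.682],[16.7,13.9,7.2,-0.197,0.178,0.682],[16.7,13.9,7.2,-0.197,0.178,0.682],[16.7,13.9,7.2,-0.197,0.178,0.682],[16.7,13.9,7.2,-0.197,0.178,0.682]]

```text
t: 11.67
tool_pos: [0.4833, 0.1952, 0.4155]
tool_rot: [-1.913, -1.903, -0.548]
contact_force: [-0.1, 0.1, -0.0]
opening: 0.0162
grip_force: 39.7
```

```bash
python3 -c "
from c1 import *
import cv2
a,d=get_image('scene');b,e=get_image('top')
st();print(go(NECK,MT,.058),go(NECK,MT,.023))
c=lambda im,x,y,w=66,h=50:cv2.resize(im[y:y+h,x:x+w],(396,300),interpolation=cv2.INTER_CUBIC)
cv2.imwrite('pics/n3.png',np.hstack([c(a,172,98),c(b,125,172)]))
o=get_obs();Rm=R.from_rotvec(o['tool_rot']).as_matrix();g=o['tool_pos']+Rm[:,2]*tcp_to_grasp
for n in('scene','top'):print(n,px(n,np.array([g,g+Rm[:,2]*.053,NECK])))"
```

```text
t 11.77 grasp [0.485 0.276 0.284] open 0.01655028509916544 F [-0.253 -0.453 -0.494] q [ 0.131 -0.244  1.898  0.557  1.425  0.073]
[0.324, 0.067, 5.301, -0.001, 0.002, 0.005] [0.332, 0.07, 8.801, -0.001, 0.002, 0.005]
scene [[209.111 116.363]
 [207.281 123.336]
 [205.271 129.519]]
top [[166.46  200.844]
 [161.596 201.97 ]
 [155.624 202.825]]
```

View pics/n3.png

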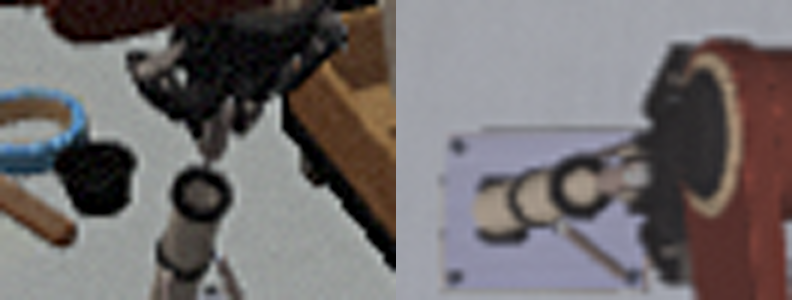

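The cartridge is held as before, with its tip at scene (207,124), in line with the neck at (205,130). Inserting with the side correction that the first one suggested.

Emit:
arm_command:
  plan:
    - [[0.22,0.1,2.5,0,0,0.005],[0.22,0.1,4.5,0,0,0.005],[0.22,0.1,5.2,0,0,0.005],[0.22,0.1,5.8,0,0,0.005],[0.22,0.1,6.4,0,0,0.005],[0.22,0.1,6.9,0,0,0.005],[0.22,0.1,6.9,0,0,0.005]]

```text
t: 12.35
tool_pos: [0.4849, 0.2336, 0.3578]
tool_rot: [-1.918, -1.896, -0.546]
contact_force: [-0.5, 0.1, -2.8]
opening: 0.0163
grip_force: 39.6
```

```bash
python3 -c "
from c1 import *
st();print(go(NECK,MT,.023))
o=get_obs();print(R.from_rotvec(o['tool_rot']).as_matrix().T@o['contact_force'])"
```

```text
t 12.35 grasp [0.486 0.315 0.226] open 0.016308913963617343 F [-0.475  0.107 -2.846] q [ 0.207 -0.164  1.928  0.566  1.293  0.083]
[0.074, -0.011, 1.825, -0.002, 0.002, 0.0]
[-1.417 -0.473  2.471]
```

Emit:
arm_command:
  plan:
    - [[0,0,0.6,0,0,0],[0,0,1.2,0,0,0],[0,0,1.7,0,0,0],[0,0,1.7,0,0,0]]

```text
t: 12.68
tool_pos: [0.4849, 0.2427, 0.3431]
tool_rot: [-1.919, -1.896, -0.547]
contact_force: [1.1, -1.3, -3.0]
opening: 0.0161
grip_force: 39.5
```

Emit:
arm_command:
  plan:
    - [[0,0,0,0,0,0],[0,0,0,0,0,0],[0,0,0,0,0,0],[0,0,-0.5,0,0,0],[0,0,-3,0,0,0],[0,0,-7,0,0,0],[0,0,-11,0,0,0],[0,0,-11,0,0,0]]
  gripper: 0

```text
t: 13.35
tool_pos: [0.4855, 0.1828, 0.4468]
tool_rot: [-1.92, -1.901, -0.565]
contact_force: [0.7, -0.7, 2.1]
opening: 0.0429
grip_force: 0.0
```

```bash
python3 -c "
from c1 import *
import cv2
a,d=get_image('scene');b,e=get_image('top')
st()
c=lambda im,x,y,w=66,h=50:cv2.resize(im[y:y+h,x:x+w],(396,300),interpolation=cv2.INTER_CUBIC)
cv2.imwrite('pics/n4.png',np.hstack([c(a,172,98),c(b,125,172)]))
o=get_obs();R0=R.from_rotvec(o['tool_rot']).as_matrix()
t=W[0]+[0,0,.12+.10+.1547];print(np.round(R0.T@(t-o['tool_pos'])*100,2),R.from_matrix(R0.T@M).as_rotvec())
P,_=cloud('scene',d,(276,268,300,312));z=P[...,2]
for lo,hi in((.096,.106),(.12,.16)):
  m=(z>lo)&(z<hi);print(lo,P[m].min(0),P[m].max(0),np.median(P[m],0))
P,_=cloud('scene',np.load('avg_scene.npy'),(276,268,300,312));z=P[...,2]
m=(z>.103)&(z<.145)&(abs(P[...,0]-.43)<.03)
from scipy.optimize import least_squares
f=least_squares(lambda p:np.hypot(P[m][:,0]-p[0],P[m][:,1]-p[1])-.009,[.43,-.361],loss='soft_l1',f_scale=.002);print('muddler fit scene',f.x,m.sum())
P,_=cloud('top',np.load('avg_top.npy'),(330,205,356,234));z=P[...,2];m=(z>.094)&(z<.108)&(P[...,0]>.40)
print('guard top',cv2.minEnclosingCircle((P[m][:,:2]*1000).astype(np.float32)))
"
```

```text
t 13.45 grasp [0.486 0.266 0.309] open 0.042587476400663286 F [ 0.465 -0.797 -0.801] q [ 0.11  -0.264  1.873  0.556  1.47   0.081]
[-49.8   -4.83 -23.34] [ 0.467 -0.417 -1.618]
0.096 [ 0.409 -0.381  0.096] [ 0.445 -0.346  0.106] [ 0.422 -0.368  0.101]
0.12 [ 0.419 -0.371  0.12 ] [ 0.436 -0.355  0.15 ] [ 0.424 -0.366  0.144]
muddler fit scene [ 0.428 -0.362] 53
guard top ((429.9500427246094, -361.65594482421875), 18.64352035522461)
```

View pics/n4.png

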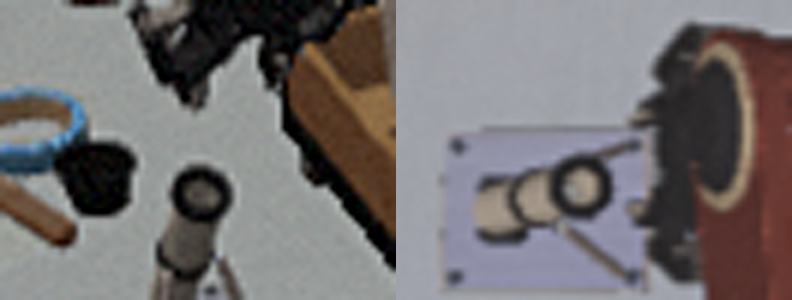

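Both views show the neck clear at scene (205,130) and the gripper empty: both cartridges are inside. Now the muddler at (0.430,-0.362).

Emit:
arm_command:
  plan:
    - [[-49.8,-4.8,-23.3,0.467,-0.417,-1.618],[-49.8,-4.8,-23.3,0.467,-0.417,-1.618],[-49.8,-4.8,-23.3,0.467,-0.417,-1.618],[-49.8,-4.8,-23.3,0.467,-0.417,-1.618],[-49.8,-4.8,-23.3,0.467,-0.417,-1.618],[-49.8,-4.8,-23.3,0.467,-0.417,-1.618],[-49.8,-4.8,-23.3,0.467,-0.417,-1.618],[-49.8,-4.8,-23.3,0.467,-0.417,-1.618],[-49.8,-4.8,-23.3,0.467,-0.417,-1.618],[-49.8,-4.8,-23.3,0.467,-0.417,-1.618],[-49.8,-4.8,-23.3,0.467,-0.417,-1.618],[-49.8,-4.8,-23.3,0.467,-0.417,-1.618]]

```text
t: 14.45
tool_pos: [0.437, -0.2911, 0.3786]
tool_rot: [-0.279, -3.047, -0.114]
contact_force: [0.1, 0.1, -0.6]
opening: 0.0423
grip_force: 0.0
```

```bash
python3 -c "
from c1 import *
st();print(go(W[0]+[0,0,.123],M,.08),go(W[0]+[0,0,.123],M))"
```

```text
t 14.45 grasp [ 0.426 -0.278  0.225] open 0.042269078348139866 F [ 0.115  0.148 -0.557] q [-0.732 -0.143  1.847  0.013  1.546 -2.121]
[-0.74, -7.166, 1.558, 0.078, -0.076, -0.266] [-1.424, -7.702, 9.51, 0.078, -0.076, -0.266]
```

Emit:
arm_command:
  plan:
    - [[-0.7,-7.2,1.6,0.078,-0.076,-0.266],[-0.7,-7.2,1.6,0.078,-0.076,-0.266],[-0.7,-7.2,1.6,0.078,-0.076,-0.266],[-0.7,-7.2,1.6,0.078,-0.076,-0.266],[-0.9,-7.4,4,0.078,-0.076,-0.266],[-1.2,-7.5,6.5,0.078,-0.076,-0.266],[-1.4,-7.65,8.5,0.078,-0.076,-0.266],[-1.4,-7.7,9.5,0.078,-0.076,-0.266],[-1.4,-7.7,9.5,0.078,-0.076,-0.266]]

```text
t: 15.2
tool_pos: [0.4292, -0.3582, 0.2761]
tool_rot: [0.121, -3.135, -0.009]
contact_force: [-0.4, 0.9, -0.1]
opening: 0.0426
grip_force: 0.0
```

```bash
python3 -c "
from c1 import *
st();print(go(W[0]+[0,0,.123],M))"
```

```text
t 15.2 grasp [ 0.429 -0.357  0.121] open 0.042609036714504396 F [-0.446  0.863 -0.129] q [-0.829  0.013  1.877  0.     1.259 -2.477]
[-0.043, -0.328, -0.167, 0.006, -0.004, -0.007]
```

Emit:
arm_command:
  plan:
    - [[0,-0.1,0.3,0,0,0],[0,-0.1,0.3,0,0,0],[0,-0.1,0.3,0,0,0],[0,-0.1,0.3,0,0,0],[0,-0.1,0.3,0,0,0],[0,-0.1,0.3,0,0,0],[0,-0.1,0.3,0,0,0],[0,-0.1,0.3,0,0,0]]
  gripper: 1
  force: 70

```text
t: 15.87
tool_pos: [0.4302, -0.3614, 0.2778]
tool_rot: [-0.12, 3.138, -0.002]
contact_force: [1.2, 0.2, 4.9]
opening: 0.0166
grip_force: 68.2
```

```bash
python3 -c "
from c1 import *
st()
o=get_obs();R0=R.from_rotvec(o['tool_rot']).as_matrix()
t=NECK-MT[:,2]*(tcp_to_grasp+.20)
print(np.round(R0.T@(t-o['tool_pos'])*100,2),R.from_matrix(R0.T@MT).as_rotvec())"
```

```text
t 15.87 grasp [ 0.43  -0.362  0.123] open 0.016589634914340762 F [1.206 0.248 4.914] q [-0.831  0.016  1.871  0.     1.253 -2.479]
[ -9.28  50.56 -21.56] [-0.462  0.425  1.612]
```

Emit:
arm_command:
  plan:
    - [[0,0,-2,0,0,0],[0,0,-5,0,0,0],[0,0,-9,0,0,0],[0,0,-13,0,0,0],[0,0,-17,0,0,0],[0,0,-19,0,0,0],[-9.3,50.6,-21.6,-0.462,0.425,1.612],[-9.3,50.6,-21.6,-0.462,0.425,1.612],[-9.3,50.6,-21.6,-0.462,0.425,1.612],[-9.3,50.6,-21.6,-0.462,0.425,1.612],[-9.3,50.6,-21.6,-0.462,0.425,1.612],[-9.3,50.6,-21.6,-0.462,0.425,1.612]]

```text
t: 16.87
tool_pos: [0.4552, -0.1183, 0.4784]
tool_rot: [-0.886, -2.809, -0.274]
contact_force: [0.6, 0.8, -1.3]
opening: 0.0164
grip_force: 69.0
```

```bash
python3 -c "
from c1 import *
st();print(go(NECK,MT,.20))"
```

```text
t 16.87 grasp [ 0.437 -0.083  0.329] open 0.0163772725059969 F [ 0.646  0.819 -1.271] q [-0.448 -0.312  1.829  0.161  1.831 -1.383]
[12.711, 23.435, 4.424, -0.267, 0.243, 0.928]
```

Emit:
arm_command:
  plan:
    - [[12.7,23.4,4.4,-0.267,0.243,0.928],[12.7,23.4,4.4,-0.267,0.243,0.928],[12.7,23.4,4.4,-0.267,0.243,0.928],[12.7,23.4,4.4,-0.267,0.243,0.928],[12.7,23.4,4.4,-0.267,0.243,0.928],[12.7,23.4,4.4,-0.267,0.243,0.928],[12.7,23.4,4.4,-0.267,0.243,0.928],[12.7,23.4,4.4,-0.267,0.243,0.928],[12.7,23.4,4.4,-0.267,0.243,0.928],[12.7,23.4,4.4,-0.267,0.243,0.928],[12.7,23.4,4.4,-0.267,0.243,0.928],[12.7,23.4,4.4,-0.267,0.243,0.928]]

```text
t: 17.87
tool_pos: [0.4824, 0.1475, 0.4927]
tool_rot: [-1.913, -1.903, -0.549]
contact_force: [1.0, -1.6, 0.0]
opening: 0.0163
grip_force: 68.8
```

```bash
python3 -c "
from c1 import *
import cv2
a,d=get_image('scene');b,e=get_image('top')
st();print(go(NECK,MT,.12),go(NECK,MT,.06))
c=lambda im,x,y,w=66,h=50:cv2.resize(im[y:y+h,x:x+w],(396,300),interpolation=cv2.INTER_CUBIC)
cv2.imwrite('pics/n5.png',np.hstack([c(a,180,90),c(b,130,172)]))
o=get_obs();Rm=R.from_rotvec(o['tool_rot']).as_matrix();g=o['tool_pos']+Rm[:,2]*tcp_to_grasp
for n in('scene','top'):print(n,px(n,np.array([g+Rm[:,2]*.05,g+Rm[:,2]*.115,NECK])))"
```

```text
t 17.97 grasp [0.483 0.229 0.362] open 0.016263243737044727 F [ 0.049 -0.119 -1.177] q [ 0.036 -0.309  1.823  0.556  1.594  0.064]
[0.232, 0.119, 8.151, -0.0, 0.002, 0.006] [0.243, 0.121, 14.151, -0.0, 0.002, 0.006]
scene [[210.379 110.503]
 [208.039 119.482]
 [205.271 129.519]]
top [[170.163 200.071]
 [163.919 201.5  ]
 [155.624 202.825]]
```

View pics/n5.png

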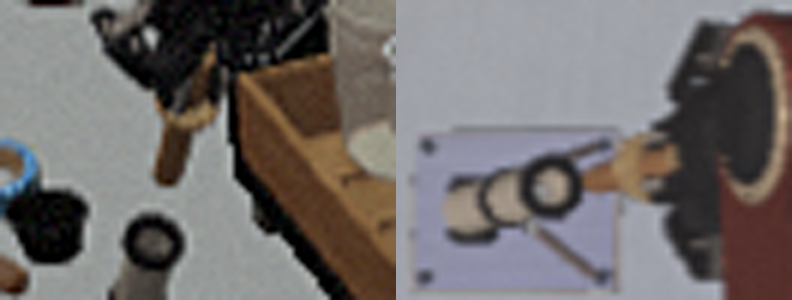

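The scene shows the muddler gripped above its guard, foot at about (207,120), pointing at the neck at (205,130). Entering slowly.

Emit:
arm_command:
  plan:
    - [[0.15,0.17,4,0,0,0.006],[0.15,0.17,7,0,0,0.006],[0.15,0.17,8.2,0,0,0.006],[0.15,0.17,8.7,0,0,0.006],[0.15,0.17,9.2,0,0,0.006],[0.15,0.17,9.7,0,0,0.006],[0.15,0.17,9.7,0,0,0.006]]

```text
t: 18.55
tool_pos: [0.4849, 0.2002, 0.412]
tool_rot: [-1.919, -1.897, -0.549]
contact_force: [-0.1, -1.3, -1.3]
opening: 0.0161
grip_force: 68.9
```

```bash
cat > f.py <<'E'
from c1 import *
st()
o=get_obs();Rm=R.from_rotvec(o['tool_rot']).as_matrix();print("tool F",Rm.T@o['contact_force'])
g=o['tool_pos']+Rm[:,2]*tcp_to_grasp
print("back",(g-NECK)@AX,"foot depth",.115-(g-NECK)@AX, go(NECK,MT,.115-.04))
E
python3 f.py
```

```text
t 18.55 grasp [0.486 0.282 0.281] open 0.016110120369752165 F [-0.131 -1.324 -1.29 ] q [ 0.142 -0.234  1.896  0.557  1.412  0.082]
tool F [-1.807 -0.116  0.395]
back 0.10489117908080409 foot depth 0.010108820919195918 [0.032, -0.062, 2.989, 0.0, 0.002, 0.001]
```

Emit:
arm_command:
  plan:
    - [[0,0,0.3,0,0,0],[0,0,0.6,0,0,0],[0,0,0.9,0,0,0],[0,0,1.1,0,0,0],[0,0,1.3,0,0,0],[0,0,1.5,0,0,0],[0,0,1.7,0,0,0],[0,0,1.9,0,0,0],[0,0,2.1,0,0,0],[0,0,2.3,0,0,0],[0,0,2.5,0,0,0],[0,0,2.7,0,0,0]]

```text
t: 19.55
tool_pos: [0.4852, 0.2144, 0.39]
tool_rot: [-1.919, -1.898, -0.55]
contact_force: [-1.0, -8.8, 5.9]
opening: 0.0159
grip_force: 69.8
```

```bash
python3 f.py
```

```text
t 19.55 grasp [0.486 0.296 0.259] open 0.015942813226972063 F [-0.957 -8.79   5.93 ] q [ 0.17  -0.207  1.91   0.559  1.362  0.083]
tool F [-4.342 -0.846 -9.684]
back 0.07872762157360992 foot depth 0.036272378426390084 [-0.012, -0.07, 0.373, 0.001, 0.002, 0.002]
```

Emit:
arm_command:
  plan:
    - [[0,0,0.15,0,0,0],[0,0,0.3,0,0,0],[0,0,0.45,0,0,0],[0,0,0.6,0,0,0],[0,0,0.75,0,0,0],[0,0,0.9,0,0,0],[0,0,1.05,0,0,0],[0,0,1.2,0,0,0],[0,0,1.35,0,0,0],[0,0,1.5,0,0,0]]

```text
t: 20.38
tool_pos: [0.4854, 0.222, 0.3777]
tool_rot: [-1.919, -1.898, -0.549]
contact_force: [-2.8, -10.3, 6.0]
opening: 0.0161
grip_force: 70.0
```

```bash
python3 f.py
```

```text
t 20.38 grasp [0.487 0.304 0.246] open 0.016109151242277835 F [ -2.806 -10.284   5.967] q [ 0.185 -0.191  1.917  0.561  1.334  0.084]
tool F [ -5.612  -2.675 -10.516]
back 0.06426189198012336 foot depth 0.050738108019876646 [-0.011, -0.081, -1.074, 0.001, 0.003, 0.002]
```

Emit:
arm_command:
  plan:
    - [[-0.03,-0.03,0.1,0,0,0],[-0.05,-0.06,0.2,0,0,0],[-0.05,-0.06,0.3,0,0,0],[-0.05,-0.06,0.4,0,0,0],[-0.05,-0.06,0.5,0,0,0],[-0.05,-0.06,0.55,0,0,0],[-0.05,-0.06,0.6,0,0,0]]

```text
t: 20.97
tool_pos: [0.4852, 0.2244, 0.3744]
tool_rot: [-1.919, -1.9, -0.551]
contact_force: [-5.7, -17.5, 17.1]
opening: 0.016
grip_force: 71.4
```

```bash
python3 f.py
```

```text
t 20.97 grasp [0.487 0.306 0.243] open 0.016028026358833835 F [ -5.669 -17.507  17.108] q [ 0.19  -0.187  1.919  0.561  1.326  0.083]
tool F [ -5.893  -5.424 -23.815]
back 0.060211900182895975 foot depth 0.05478809981710403 [-0.041, -0.055, -1.479, 0.002, 0.003, 0.003]
```

Emit:
arm_command:
  plan:
    - [[0,0,0.05,0,0,0],[0,0,0.1,0,0,0],[0,0,0.1,0,0,0],[0,0,0.1,0,0,0]]

```text
t: 21.3
tool_pos: [0.4853, 0.2246, 0.3745]
tool_rot: [-1.919, -1.901, -0.551]
contact_force: [-7.5, -19.8, 17.2]
opening: 0.0164
grip_force: 71.9
```

```bash
python3 f.py
```

```text
t 21.3 grasp [0.487 0.306 0.243] open 0.01639023285388166 F [ -7.51  -19.787  17.168] q [ 0.19  -0.187  1.919  0.561  1.325  0.083]
tool F [ -7.82   -7.236 -25.083]
back 0.06015983675543218 foot depth 0.05484016324456782 [-0.062, -0.064, -1.484, 0.002, 0.004, 0.004]
```

It is bottomed: 25 N, no further travel, depth 55 mm as expected. Withdrawing.

Emit:
arm_command:
  plan:
    - [[0,0,-0.5,0,0,0],[0,0,-1.5,0,0,0],[0,0,-3,0,0,0],[0,0,-5,0,0,0],[0,0,-8,0,0,0],[0,0,-11,0,0,0],[0,0,-14,0,0,0],[0,0,-15,0,0,0],[0,0,-15,0,0,0]]

```text
t: 22.05
tool_pos: [0.4837, 0.146, 0.5003]
tool_rot: [-1.92, -1.898, -0.556]
contact_force: [0.9, 0.1, -0.6]
opening: 0.0162
grip_force: 68.9
```

```bash
python3 -c "
from c1 import *
st()
o=get_obs();R0=R.from_rotvec(o['tool_rot']).as_matrix()
t=W[0]+[0,0,.123+.19+.1547];print(np.round(R0.T@(t-o['tool_pos'])*100,2),R.from_matrix(R0.T@M).as_rotvec())"
```

```text
t 22.05 grasp [0.486 0.228 0.369] open 0.016228422242680795 F [ 0.945  0.1   -0.644] q [ 0.032 -0.31   1.812  0.558  1.6    0.072]
[-44.81  -4.73 -24.17] [ 0.468 -0.417 -1.618]
```

Emit:
arm_command:
  plan:
    - [[-44.8,-4.7,-24.2,0.468,-0.417,-1.618],[-44.8,-4.7,-24.2,0.468,-0.417,-1.618],[-44.8,-4.7,-24.2,0.468,-0.417,-1.618],[-44.8,-4.7,-24.2,0.468,-0.417,-1.618],[-44.8,-4.7,-24.2,0.468,-0.417,-1.618],[-44.8,-4.7,-24.2,0.468,-0.417,-1.618],[-44.8,-4.7,-24.2,0.468,-0.417,-1.618],[-44.8,-4.7,-24.2,0.468,-0.417,-1.618],[-44.8,-4.7,-24.2,0.468,-0.417,-1.618],[-44.8,-4.7,-24.2,0.468,-0.417,-1.618],[-44.8,-4.7,-24.2,0.468,-0.417,-1.618],[-44.8,-4.7,-24.2,0.468,-0.417,-1.618]]

```text
t: 23.05
tool_pos: [0.4351, -0.3204, 0.4654]
tool_rot: [-0.324, -3.035, -0.128]
contact_force: [0.6, 0.9, -0.6]
opening: 0.0163
grip_force: 68.8
```

```bash
python3 -c "
from c1 import *
st();print(go(W[0]+[0,0,.123],M,.06))"
```

```text
t 23.05 grasp [ 0.423 -0.306  0.312] open 0.016338005012377806 F [ 0.568  0.892 -0.638] q [-0.775 -0.149  1.709  0.012  1.702 -2.132]
[-1.55, -5.048, 12.336, 0.088, -0.083, -0.296]
```

Emit:
arm_command:
  plan:
    - [[-0.7,-4.3,0,0.088,-0.083,-0.296],[-0.7,-4.3,0,0.088,-0.083,-0.296],[-0.7,-4.3,1,0.088,-0.083,-0.296],[-0.7,-4.4,3,0.088,-0.083,-0.296],[-0.9,-4.6,6,0.088,-0.083,-0.296],[-1.2,-4.8,9,0.088,-0.083,-0.296],[-1.5,-5.0,11.5,0.088,-0.083,-0.296],[-1.55,-5.05,12.3,0.088,-0.083,-0.296],[-1.55,-5.05,12.3,0.088,-0.083,-0.296],[-1.55,-5.05,12.3,0.088,-0.083,-0.296],[-1.55,-5.05,12.3,0.088,-0.083,-0.296]]

```text
t: 23.97
tool_pos: [0.4303, -0.3607, 0.3427]
tool_rot: [-0.12, 3.137, -0.006]
contact_force: [0.2, -0.2, 0.4]
opening: 0.0167
grip_force: 69.0
```

```bash
python3 -c "
from c1 import *
import cv2
a,d=get_image('scene')
st();print(go(W[0]+[0,0,.123],M))
P,_=cloud('scene',d,(272,245,302,300));z=P[...,2]
o=get_obs();g=o['tool_pos']-[0,0,tcp_to_grasp]
from scipy.optimize import least_squares
m=(z>g[2]-.11)&(z<g[2]-.045)&(np.hypot(P[...,0]-g[0],P[...,1]-g[1])<.03)
f=least_squares(lambda p:np.hypot(P[m][:,0]-p[0],P[m][:,1]-p[1])-.009,g[:2],loss='soft_l1',f_scale=.002);print('shaft',f.x,m.sum())
"
```

```text
t 24.02 grasp [ 0.431 -0.362  0.188] open 0.0162307881667314 F [-0.382  0.093 -0.514] q [-0.83  -0.053  1.823 -0.001  1.366 -2.477]
[0.06, -0.015, 6.549, -0.005, 0.003, -0.007]
shaft [ 0.428 -0.361] 80
```

Emit:
arm_command:
  plan:
    - [[0,0,2.5,0,0,0],[0,0,4.3,0,0,0],[0,0,4.8,0,0,0],[0,0,5.2,0,0,0],[0,0,5.6,0,0,0],[0,0,6.0,0,0,0],[0,0,6.3,0,0,0],[0,0,6.4,0,0,0],[0,0,6.4,0,0,0]]

```text
t: 24.77
tool_pos: [0.4299, -0.361, 0.2779]
tool_rot: [-0.12, 3.138, -0.004]
contact_force: [-0.1, -0.1, 1.7]
opening: 0.0162
grip_force: 69.4
```

```bash
python3 -c "
from c1 import *
st()"
```

```text
t 24.77 grasp [ 0.43  -0.361  0.123] open 0.016172061788084644 F [-0.061 -0.096  1.74 ] q [-0.831  0.014  1.872 -0.001  1.252 -2.477]
```

Seated. Release, then rise straight up.

Emit:
arm_command:
  plan:
    - [[0,0,0,0,0,0],[0,0,0,0,0,0],[0,0,0,0,0,0],[0,0,0,0,0,0],[0,0,-1,0,0,0],[0,0,-3,0,0,0],[0,0,-6,0,0,0],[0,0,-10,0,0,0],[0,0,-14,0,0,0],[0,0,-16,0,0,0],[0,0,-16,0,0,0]]
  gripper: 0

```text
t: 25.68
tool_pos: [0.4302, -0.3609, 0.4456]
tool_rot: [-0.119, 3.131, -0.018]
contact_force: [0.5, 0.3, 0.9]
opening: 0.0425
grip_force: 0.0
```

```bash
python3 -c "
from c1 import *
import cv2
a,d=get_image('scene')
st()
cv2.imwrite('pics/end.png',cv2.resize(np.hstack([a[215:335,240:370],a[90:210,140:270]]),(780,360),interpolation=cv2.INTER_CUBIC))
"
```

```text
t 25.73 grasp [ 0.431 -0.362  0.287] open 0.04218513351579204 F [ 0.556  0.026 -0.11 ] q [-0.83  -0.121  1.721 -0.001  1.532 -2.477]
```

View pics/end.png

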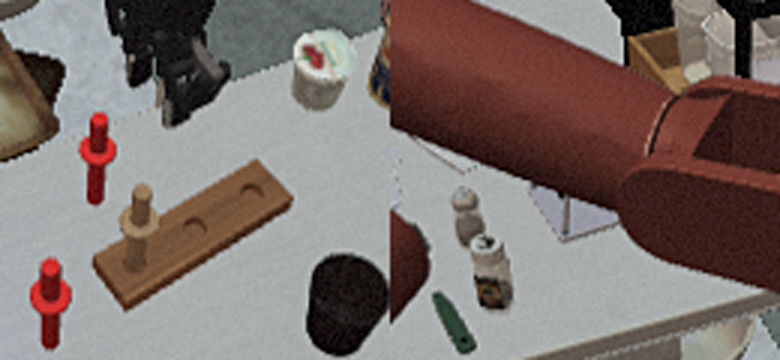

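The muddler stands upright in its own well at scene (287,290), the other two wells are empty, the red look-alikes and bystanders are untouched, and the gripper is clear.

```bash
python3 -c "
from station import finish_job
print(finish_job())"
```

```text
the job is handed in; nothing more can be done
None
```

The job is handed in at about 26 s: both cartridges went into the tube and were pressed home (about 25 N, 55 mm below the mouth), and the muddler is standing back in its own tray well; the other items in the final picture looked untouched.

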